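# Close up the dish incubator and clear its alarm

### The job

The culture dishes are loaded, so close up the bench-top incubator: with your fingertips, push both of its open lids over and down until each lies fully shut on the deck, then press the orange key on its front panel right down and let it go, to clear the lid-open alarm. Work gently from the outside of the lids: do not slam them, force them farther back or touch their clean inner faces, grip or lift nothing, and leave the dishes in the chambers and the things standing beside the incubator where they are.

Things in the scene. Friction and masses are not known exactly. Their poses are not given: they have to be found in the camera images.
- incubator: Off-white two-chamber dish incubator, fixed, 300 (x) x 400 (y) x 105 mm high without lids. Origin: centre of its underside; +x to its back, away from the robot; +y left. x -150 to -60: control panel sloping gently up from 91 to 105 mm; behind it a flat deck at z 105 with two chambers, 120 x 145 mm, 22 deep, centred at x 25, y +-92, each under its own lid. Nothing stands behind the lids.
- lid_left (a joint): Hinge angle of the left lid, left (+y at yaw 0): 0 shut, flat on the deck; grows as the front edge rises; starts at 0.8 to 1.35, stop at 1.55. A friction hinge (0.9 N m) holds the 0.6 kg lid at any angle; 3 to 8 N near the front edge moves it. White slab, 155 mm hinge to front edge, 175 wide, 24 thick, with a grey lip 60 wide, 10 thick, standing 8 out of the front edge.
- lid_left_hinge (a point): Middle of the left lid's hinge line, at (95, +92, 105) mm in the incubator's frame; the hinge line runs along the incubator's y, at the lid's lower rear edge. Site axes are the lid's: with the lid shut they equal the incubator's.
- lid_left_front (a point): Point on the outer (upper) face of the left lid, midway across it, 15 mm behind its front edge: at (-140, 0, 24) mm from the hinge point in the lid's axes. +z is the outer face's normal, pointing up when shut and back, away from the robot, when open. Pushing about here is easiest.
- lid_left_inside (a point): Clean inner face of the left lid: a black seal round a bright aluminium plate, 145 x 165 mm, 2.5 mm thick, part of the lid's underside and facing the robot while the lid is open. Not to be touched by the fingers. This point: middle of the face, at (-77.5, 0, 0) mm from the hinge point in the lid's axes; +z towards the outer face.
- lid_right (a joint): Hinge angle of the right lid, right (-y at yaw 0): 0 shut, flat on the deck; grows as the front edge rises; starts at 0.8 to 1.35, stop at 1.55. A friction hinge (0.9 N m) holds the 0.6 kg lid at any angle; 3 to 8 N near the front edge moves it. White slab, 155 mm hinge to front edge, 175 wide, 24 thick, with a grey lip 60 wide, 10 thick, standing 8 out of the front edge.
- lid_right_hinge (a point): Middle of the right lid's hinge line, at (95, -92, 105) mm in the incubator's frame; the hinge line runs along the incubator's y, at the lid's lower rear edge. Site axes are the lid's: with the lid shut they equal the incubator's.
- lid_right_front (a point): Point on the outer (upper) face of the right lid, midway across it, 15 mm behind its front edge: at (-140, 0, 24) mm from the hinge point in the lid's axes. +z is the outer face's normal, pointing up when shut and back, away from the robot, when open. Pushing about here is easiest.
- lid_right_inside (a point): Clean inner face of the right lid: a black seal round a bright aluminium plate, 145 x 165 mm, 2.5 mm thick, part of the lid's underside and facing the robot while the lid is open. Not to be touched by the fingers. This point: middle of the face, at (-77.5, 0, 0) mm from the hinge point in the lid's axes; +z towards the outer face.
- dish_a: Clear culture dish with cover, 60 mm diameter, 15 mm high, 20 g, loose on the floor of the left chamber (left of its pair); its top is 7 mm below the deck. Origin: centre of its underside, z up.
- dish_b: Clear culture dish with cover, 60 mm diameter, 15 mm high, 20 g, loose on the floor of the left chamber (right of its pair); its top is 7 mm below the deck. Origin: centre of its underside, z up.
- dish_c: Clear culture dish with cover, 60 mm diameter, 15 mm high, 20 g, loose on the floor of the right chamber (left of its pair); its top is 7 mm below the deck. Origin: centre of its underside, z up.
- dish_d: Clear culture dish with cover, 60 mm diameter, 15 mm high, 20 g, loose on the floor of the right chamber (right of its pair); its top is 7 mm below the deck. Origin: centre of its underside, z up.
- reset_key (a joint): Travel of the orange alarm-reset key, a round spring key of 20 mm diameter in a black square, on the middle line of the control panel (at about (-95, 0) mm in the incubator's frame), 6 mm proud of the panel. 0 = up, 0.004 m = fully pressed (along the panel's normal, 9 degrees off vertical); about 5 N presses it right down and it springs back when let go. It counts as pressed beyond 0.002 m.
- reset_key_top (a point): Centre of the orange key's top face; +z out of the panel (up, leaning 9 degrees to the front). The shut lids' front edges are 35 mm behind it and stand 24 mm above the deck.
- tube_rack: White foam rack with blue-capped tubes, 100 (x) x 130 (y) x 120 mm high with the tubes, loose on the bench beside the incubator. Origin: centre of its underside.
- media_bottle: Amber bottle with white cap, 64 mm diameter, 130 mm high, loose and upright on the bench beside the incubator. Origin: centre of its underside.
- dish_stack: Stack of three clear culture dishes, 60 mm diameter, 45 mm high, loose (one piece) on the bench beside the incubator. Origin: centre of its underside.

How it is judged (in metres and radians):
On the way, in this order (a step that is already met when the one before it is completed fails the run):
1. both lids are fully shut (value of joint each of lid_left, lid_right below 0.025 rad), for 0.2 s.
2. with both lids shut, the orange key is pressed (all of step 1 and value of joint reset_key above 0.002 m), for 0.02 s.
At the end, for the whole second after the job is handed in: The orange key is up again (under 1 mm); both lids shut to within 0.025 rad (4 mm at the front edge) and still; each dish within 12 mm of where it started and at rest; rack, bottle and stack upright within 15 mm of their starts (all of step 1 and value of joint reset_key below 0.001 m and velocity of joint lid_left between -0.05 and 0.05 rad/s and velocity of joint lid_right between -0.05 and 0.05 rad/s and distance of each of dish_a, dish_b, dish_c, dish_d from where it was at the start of the episode below 0.012 m and linear speed of each of dish_a, dish_b, dish_c, dish_d below 0.03 m/s and distance of each of tube_rack, media_bottle, dish_stack from where it was at the start of the episode below 0.015 m and angle between each of tube_rack, media_bottle, dish_stack's own z axis and vertical below 0.1 rad); the robot touches nothing.
It fails at once if a lid slams: it comes down the last 0.12 rad faster than 1.5 rad/s (0.25 m/s at the front edge) ((value of joint lid_left below 0.12 rad and velocity of joint lid_left below -1.5 rad/s) or (value of joint lid_right below 0.12 rad and velocity of joint lid_right below -1.5 rad/s)).
It fails at once if a lid is lifted or forced back open beyond 1.5 rad (value of joint any of lid_left, lid_right above 1.5 rad).
It fails at once if the fingers touch the inside of a lid (contact force between the fingers and lid_left_inside above 0.5 N or contact force between the fingers and lid_right_inside above 0.5 N).
It fails at once if a culture dish is touched by the robot, carried off or shaken more than 12 mm out of place (distance of any of dish_a, dish_b, dish_c, dish_d from where it was at the start of the episode above 0.012 m or contact force between the fingers and dish_a above 0.5 N or contact force between the fingers and dish_b above 0.5 N or contact force between the fingers and dish_c above 0.5 N or contact force between the fingers and dish_d above 0.5 N).
It fails at once if the rack, bottle or dish stack is moved more than 15 mm, lifted or tipped (distance of any of tube_rack, media_bottle, dish_stack from where it was at the start of the episode above 0.015 m or angle between any of tube_rack, media_bottle, dish_stack's own z axis and vertical above 0.1 rad).
It also fails if it takes over 58 s, if anything falls off the work surface, if the arm or the gripper's body presses on something with over 40 N, if the wrist force passes 120 N, or if a joint passes its speed limit or range.

### The arm

A 6-joint arm with a two-finger parallel gripper is mounted at the origin on the work surface. World frame = base frame: x ahead of the robot, y to its left, z up, the work surface at z = 0. Lengths are in mm, angles in rad, forces in N, time in s.
With the tool pointing down it reaches from about 325 to 900 mm from the base axis. Payload 6.1 kg.
Tool frame: the origin (TCP) lies midway between the tips of the shut fingers; the grasp point (between the pads) lies 19 mm behind it; z points along the fingers, y is the direction in which the jaws open and shut (so a half turn about z gives the same grasp; the last joint's range is limited). The gripper opens to 87 mm and grips with 3 to 60 N. Pads are 19 mm wide; open, the fingers measure 117 mm over their backs; the gripper's body (75 mm by 190 mm) begins 51 mm behind the grasp point.
Start: joints at [1.136, 0.22, 1.526, -0, 1.395, -0.126], TCP at [189.946, 595.43, 222.538] pointing down, gripper open.
Joint ranges: [-2.98, 2.98], [-0.91, 2.08], [0.09, 2.57], [-1.24, 4.39], [0.2, 2.65], [-2.68, 2.68]. Speed limits (rad/s): [2.57, 2.57, 3.01, 3.14, 3.14, 3.14].

### API

Orientations are given as a rotation vector (axis times angle).
In Python, from rig import get_obs, get_image, get_calibration, sign_off gives the robot as it stands.
- The arm moves only by the tool send_rows, never from a script. Its argument "rows" is a list of rows, each an object with "linear": the shift along the world's x, y, z in units of 750 mm (1.0 is 750 mm), a list of three; "dr": the turn, a rotation vector about the world's x, y, z in units of pi rad (1.0 is pi rad), a list of three. A call has 1 to 8 rows; each row is the pose to reach, as a shift and turn from the pose commanded when the call began, turning the shorter way round; what a row does not reach only later rows make up. A row lasts 1/12 s, in which the tool goes at most 41.7 mm and 7.16 degrees, less where a joint would pass 70% of its speed; a pose out of reach is approached as far as the arm can. A call with a number of a shift or a turn outside -1 to 1 is refused whole. A call with a gripper value outside its range is refused whole. "grip" is the closure, from 0 (fully open) to 1 (shut), set as the call begins (left out, the last holds). The fingers move at their own pace and stop on an object; "force" is the grip in N (left out, the last holds). Time passes only in rows, so rows that repeat a pose let the fingers close. It gives the time, the measured TCP pose, the force and the opening at its end, in the units of the state.
- get_obs(): the state, without advancing time (a new reading comes with each control period).
- get_image(name): name is "side" or "top"; returns (picture, depth): 420x560x3 uint8, red, green, blue; 420x560 float32, mm along the optical axis (not along the pixel's ray), 0 where there is no reading.
- get_calibration(name): a dict with "fx", "fy", "cx", "cy" (pixels), "world_from_camera" (4x4, takes a point from camera to world coordinates). Camera axes: x right, y up, looking along -z (the intrinsics and any distortion apply to the point x, -y, -z); pixel columns grow to the right and rows downward; lengths in mm; the calibration is good to about 2 mm. A picture is of the moment at which its call begins. get_calibration takes no time and is no camera call.
- sign_off(): hands the job in, once; it reports no verdict.
The state is a dict: "clock": time; "q": joint angles; "qd": joint speeds; "joint_efforts": joint torques, N m; "tool_pos": TCP position; "ee_rot": TCP orientation; "wrist_force": force on the tool from outside, world axes, zero at the start; "moment": the same for the moment, N m; "finger_gap": finger opening in mm.
Only numpy, scipy, OpenCV 4.12 (cv2) and the standard library are available. Lean on these libraries where they do the work, as an engineer would, in place of code of your own. Each camera call takes 0.05 s, during which the arm holds its last target. There are 200 camera calls.

## Working session

There is one attempt and no reset: what is moved stays moved. The work goes in short steps, Python scripts to look and compute and a tool call to move; the robot and the scene stay as the last step left them, time stands still between calls to the robot, and variables do not carry over. Pictures are saved under pics/ and viewed, about 8 in all and at most 12, crops included, and the job is handed in when it is done.

Besides the shell and the picture viewer there is one more tool, called after "Request:" by a JSON object that holds its "op" and its "data", one argument or row to a line. send_rows: Moves the arm, as the interface text tells. Its arguments: {"type":"object","properties":{"rows":{"type":"array"},"grip":{"type":"number"},"force":{"type":"number"}},"required":["rows"]}

```bash
mkdir -p pics; cat > h.py <<'E'
import numpy as np, cv2
from rig import *
def grab(n):
    im,d=get_image(n); np.savez(f'{n}.npz',im=im,d=d); return im,d
def world(n,d):
    c=get_calibration(n); v,u=np.mgrid[0:420,0:560]
    p=np.stack([(u-c['cx'])/c['fx']*d,-(v-c['cy'])/c['fy']*d,-d,np.ones_like(d)],-1)
    return (p@np.array(c['world_from_camera']).T)[...,:3]
E
python3 - <<'E'
from h import *
o=get_obs(); print(o)
for n in ('top','side'):
    im,d=grab(n); cv2.imwrite(f'pics/{n}0.png',im[...,::-1]); c=get_calibration(n); print(n,{k:np.round(v,3).tolist() for k,v in c.items()},(d>0).mean())
E
```

```text
{'clock': 0.0, 'q': array([ 1.13593812e+00,  2.21210788e-01,  1.52761933e+00,  5.13517012e-07,
        1.39471778e+00, -1.26061698e-01]), 'qd': array([ 7.86725776e-06,  2.14506665e-03,  1.87734549e-03, -5.07554679e-05,
       -1.37902688e-03,  7.86403626e-04]), 'joint_efforts': array([-5.90129148e-04, -4.94601095e+01, -3.87379503e+01,  6.97671412e-02,
        5.70361828e-02, -1.38850387e-04]), 'tool_pos': array([189.65828583, 594.8676581 , 221.44242188]), 'ee_rot': array([-4.83048141e-01, -3.10368441e+00,  2.95056609e-03]), 'wrist_force': array([-0.35524237, -0.48228934,  0.41626048]), 'moment': array([ 0.02351687,  0.00417711, -0.00998895]), 'finger_gap': 86.89673878747196}
top {'fx': 417.886, 'fy': 417.886, 'cx': 284.968, 'cy': 207.159, 'world_from_camera': [[0.017, 0.988, -0.155, 343.579], [-1.0, 0.02, 0.016, 53.521], [0.019, 0.155, 0.988, 1117.772], [0.0, 0.0, 0.0, 1.0]]} 0.9960416666666667
side {'fx': 472.444, 'fy': 472.444, 'cx': 285.905, 'cy': 210.637, 'world_from_camera': [[-0.996, 0.041, -0.073, 406.512], [-0.081, -0.687, 0.722, 819.742], [-0.021, 0.725, 0.688, 823.172], [0.0, 0.0, 0.0, 1.0]]} 0.9959523809523809
```

View pics/top0.png

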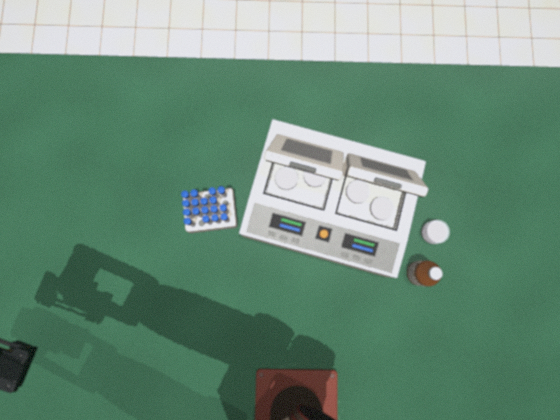

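View pics/side0.png

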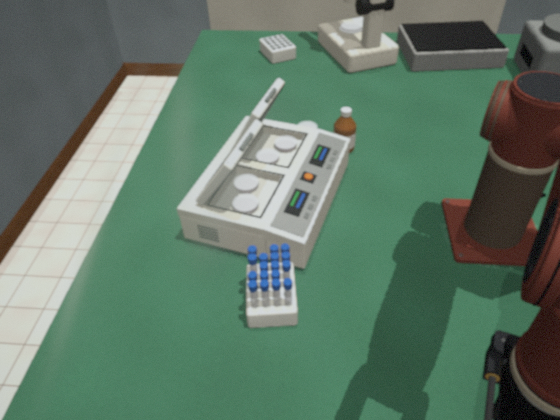

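```bash
cat > m.py <<'E'
from h import *
z=np.load('top.npz'); im,d=z['im'],z['d']; W=world('top',d)
m=((W[...,2]>80)&(W[...,2]<112)).astype(np.uint8)
m[:150,:]*=1
n,l,s,c=cv2.connectedComponentsWithStats(m); k=1+np.argmax(s[1:,4]); 
P=W[l==k][:,:2].astype(np.float32); r=cv2.minAreaRect(P); print(s[k],r)
hsv=cv2.cvtColor(im,cv2.COLOR_RGB2HSV)
o=(cv2.inRange(hsv,(8,150,150),(25,255,255))>0)&(l==k); 
K=np.median(W[o],0); print('key',o.sum(),np.argwhere(o).mean(0),K)
box=cv2.boxPoints(r); e=box[1]-box[0]; f=box[2]-box[1]
L=e if np.linalg.norm(e)>np.linalg.norm(f) else f; L=L/np.linalg.norm(L); L*=np.sign(L[1])
yaw=np.arctan2(-L[0],L[1]); C=np.array(r[0]); 
R=np.array([[np.cos(yaw),-np.sin(yaw)],[np.sin(yaw),np.cos(yaw)]])
print('yaw',yaw,np.degrees(yaw),'key in inc',R.T@(K[:2]-C))
np.savez('inc.npz',C=C,R=R,yaw=yaw)
for nm in ('top','side'):
    dd=np.load(nm+'.npz')['d']; w=world(nm,dd).reshape(-1,3); Q=np.c_[(w[:,:2]-C)@R,w[:,2]]
    for lid,y in (('L',92),('R',-92)):
        q=Q[(abs(Q[:,1]-y)<75)&(Q[:,2]>135)&(Q[:,2]<300)&(Q[:,0]>-90)&(Q[:,0]<200)]
        if len(q)<20: print(nm,lid,len(q)); continue
        print(nm,lid,len(q),'zmax',q[:,2].max(),'at',q[q[:,2].argmax()],'ang pct',np.percentile(np.arctan2(q[:,2]-105,95-q[:,0]),[5,25,50,75,95]).round(3))
w=W.reshape(-1,3);Q=np.c_[(w[:,:2]-C)@R,w[:,2]]
dk=Q[(abs(Q[:,1])<8)&(Q[:,0]>-50)&(Q[:,0]<90)]; print('deck z',np.median(dk[:,2]))
E
python3 m.py
```

```text
[  239   120   186   158 15243] ((532.4295654296875, -81.00177001953125), (401.0161437988281, 301.2287902832031), 75.38935852050781)
key 10 [233.3 323.6] [439.78524516 -58.28594656 107.05378014]
yaw -0.25500393 -14.610648 key in inc [-95.37846225  -1.3882113 ]
top L 1859 zmax 249.81204955258806 at [ 13.9634453  118.91783659 249.81204955] ang pct [0.995 1.075 1.147 1.259 1.576]
top R 1516 zmax 258.810981423145 at [ 28.98642016 -93.57256164 258.81098142] ang pct [1.085 1.152 1.221 1.315 1.609]
side L 641 zmax 251.97196027308894 at [ 14.66160613  68.71316396 251.97196027] ang pct [0.988 1.024 1.067 1.112 1.265]
side R 459 zmax 257.51464435924004 at [ 27.07911842 -79.24193925 257.51464436] ang pct [1.078 1.095 1.136 1.18  1.221]
deck z 105.66979737798977
```

```bash
cat > p.py <<'E'
import numpy as np, json, sys
I=np.load('inc.npz'); C,R=I['C'],I['R']
def w(x,y,z): return np.r_[C+R@[x,y],z]
def arc(a,y,r=130,h=9.5): return w(95-r*np.cos(a)+24*np.sin(a)+h,y,105+r*np.sin(a)+24*np.cos(a))
def rows(p0,pts,n=8):
    for i in range(0,len(pts),n):
        ch=pts[i:i+n]; print([np.round((p-p0)/750,3).tolist() for p in ch]); p0=p0+np.round((ch[-1]-p0)/750,3)*750
    print('end cmd',p0.round(1))
E
python3 - <<'E'
from p import *
p0=np.array([189.946,595.43,222.538]); t=arc(1.3,110); print(t,arc(1.3,-110),w(-95,0,105))
up=p0+[0,0,130]; over=np.r_[t[:2],352.5]
L=[up]*4+[over]*18+[t]*5
rows(p0,[up]*4+[over]*4); rows(over,[t]*4)
print('arcL');rows(t,[arc(a,110) for a in np.r_[np.arange(1.25,.24,-.05)]])
E
```

```text
[650.02495185   2.01960255 236.68253599] [ 594.53012541 -210.86609792  236.68253599] [440.50164932 -57.03809497 105.        ]
[[0.0, 0.0, 0.173], [0.0, 0.0, 0.173], [0.0, 0.0, 0.173], [0.0, 0.0, 0.173], [0.613, -0.791, 0.173], [0.613, -0.791, 0.173], [0.613, -0.791, 0.173], [0.613, -0.791, 0.173]]
end cmd [649.7   2.2 352.3]
[[0.0, 0.0, -0.154], [0.0, 0.0, -0.154], [0.0, 0.0, -0.154], [0.0, 0.0, -0.154]]
end cmd [650.   2. 237.]
arcL
[[-0.008, 0.002, -0.001], [-0.017, 0.004, -0.002], [-0.025, 0.007, -0.004], [-0.033, 0.009, -0.007], [-0.042, 0.011, -0.009], [-0.05, 0.013, -0.012], [-0.057, 0.015, -0.016], [-0.065, 0.017, -0.02]]
[[-0.007, 0.002, -0.004], [-0.015, 0.004, -0.009], [-0.022, 0.006, -0.014], [-0.028, 0.007, -0.019], [-0.035, 0.009, -0.025], [-0.041, 0.011, -0.031], [-0.047, 0.012, -0.038], [-0.052, 0.014, -0.044]]
[[-0.006, 0.001, -0.007], [-0.01, 0.002, -0.015], [-0.015, 0.003, -0.022], [-0.019, 0.004, -0.03], [-0.023, 0.005, -0.038]]
end cmd [545.   29.  160.2]
```

Request:
{"op": "send_rows", "data": {
  "rows": [
    {"linear": [0,0,0.05],"dr": [0,0,0.017]},
    {"linear": [0,0,0.1],"dr": [0,0,0.017]},
    {"linear": [0,0,0.14],"dr": [0,0,0.017]},
    {"linear": [0,0,0.173],"dr": [0,0,0.017]}
  ],
  "grip": 1,
  "force": 20
}}

```text
clock: 0.43
tool_pos: [190.0, 595.7, 354.9]
ee_rot: [0.4, 3.115, 0.003]
wrist_force: [0.0, 0.7, 0.2]
finger_gap: 68.0
```

Request:
{"op": "send_rows", "data": {
  "rows": [
    {"linear": [0.0325,-0.042,0]},
    {"linear": [0.065,-0.084,0]},
    {"linear": [0.0975,-0.126,0]},
    {"linear": [0.13,-0.168,0]},
    {"linear": [0.1625,-0.21,0]},
    {"linear": [0.195,-0.252,0]},
    {"linear": [0.2275,-0.294,0]},
    {"linear": [0.26,-0.336,0]}
  ]
}}

```text
validation failed for argument at $.ro...
```

Request:
{"op": "send_rows", "data": {
  "rows": [
    {"linear": [0.0325,-0.042,0]},
    {"linear": [0.065,-0.084,0]},
    {"linear": [0.0975,-0.126,0]},
    {"linear": [0.13,-0.168,0]},
    {"linear": [0.1625,-0.21,0]},
    {"linear": [0.195,-0.252,0]},
    {"linear": [0.2275,-0.294,0]},
    {"linear": [0.26,-0.336,0]}
  ]
}}

```text
validation failed for argument at $.ro...
```

Request:
{"op": "send_rows", "data": {
  "rows": [
    {"linear": [0.0325,-0.042,0]},
    {"linear": [0.065,-0.084,0]},
    {"linear": [0.093,-0.119,0]},
    {"linear": [0.093,-0.119,0]},
    {"linear": [0.093,-0.119,0]},
    {"linear": [0.093,-0.119,0]}
  ]
}}

```text
validation failed for argument at $.ro...
```

Request:
{"op": "send_rows", "data": {
  "rows": [
    {"linear": [0.0325,-0.042,0],"dr": [0,0,0]},
    {"linear": [0.065,-0.084,0],"dr": [0,0,0]},
    {"linear": [0.0975,-0.126,0],"dr": [0,0,0]},
    {"linear": [0.13,-0.168,0],"dr": [0,0,0]},
    {"linear": [0.1625,-0.21,0],"dr": [0,0,0]},
    {"linear": [0.195,-0.252,0],"dr": [0,0,0]},
    {"linear": [0.2275,-0.294,0],"dr": [0,0,0]},
    {"linear": [0.26,-0.336,0],"dr": [0,0,0]}
  ]
}}

```text
clock: 1.1
tool_pos: [385.5, 341.7, 352.0]
ee_rot: [-0.4, -3.116, 0.0]
wrist_force: [0.3, -0.4, -0.3]
finger_gap: 15.1
```

Request:
{"op": "send_rows", "data": {
  "rows": [
    {"linear": [0.0325,-0.042,0],"dr": [0,0,0]},
    {"linear": [0.065,-0.084,0],"dr": [0,0,0]},
    {"linear": [0.0975,-0.126,0],"dr": [0,0,0]},
    {"linear": [0.13,-0.168,0],"dr": [0,0,0]},
    {"linear": [0.1625,-0.21,0],"dr": [0,0,0]},
    {"linear": [0.195,-0.252,0],"dr": [0,0,0]},
    {"linear": [0.2275,-0.294,0],"dr": [0,0,0]},
    {"linear": [0.26,-0.336,0],"dr": [0,0,0]}
  ]
}}

```text
clock: 1.77
tool_pos: [580.6, 89.6, 351.8]
ee_rot: [-0.4, -3.115, 0.0]
wrist_force: [-0.4, 0.9, 0.5]
finger_gap: 0.4
```

Request:
{"op": "send_rows", "data": {
  "rows": [
    {"linear": [0.0325,-0.042,0],"dr": [0,0,0]},
    {"linear": [0.065,-0.084,0],"dr": [0,0,0]},
    {"linear": [0.093,-0.119,0],"dr": [0,0,0]},
    {"linear": [0.093,-0.119,0],"dr": [0,0,0]},
    {"linear": [0.093,-0.119,0],"dr": [0,0,0]},
    {"linear": [0.093,-0.119,0],"dr": [0,0,0]}
  ]
}}

```text
clock: 2.27
tool_pos: [649.3, 2.5, 351.5]
ee_rot: [-0.4, -3.114, -0.001]
wrist_force: [-0.3, 0.1, 0.4]
finger_gap: 0.4
```

Request:
{"op": "send_rows", "data": {
  "rows": [
    {"linear": [0,0,-0.04],"dr": [0,0,0]},
    {"linear": [0,0,-0.08],"dr": [0,0,0]},
    {"linear": [0,0,-0.12],"dr": [0,0,0]},
    {"linear": [0,0,-0.154],"dr": [0,0,0]},
    {"linear": [0,0,-0.154],"dr": [0,0,0]},
    {"linear": [0,0,-0.154],"dr": [0,0,0]}
  ]
}}

```text
clock: 2.77
tool_pos: [648.2, 3.7, 235.9]
ee_rot: [-0.397, -3.113, -0.0]
wrist_force: [-0.7, -0.3, 0.5]
finger_gap: 0.4
```

```bash
python3 -c "
from h import *
im,d=grab('side'); cv2.imwrite('pics/s1.png',cv2.resize(im[40:300,140:440,::-1],None,fx=2,fy=2))"
```

```text
(no output)
```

View pics/s1.png

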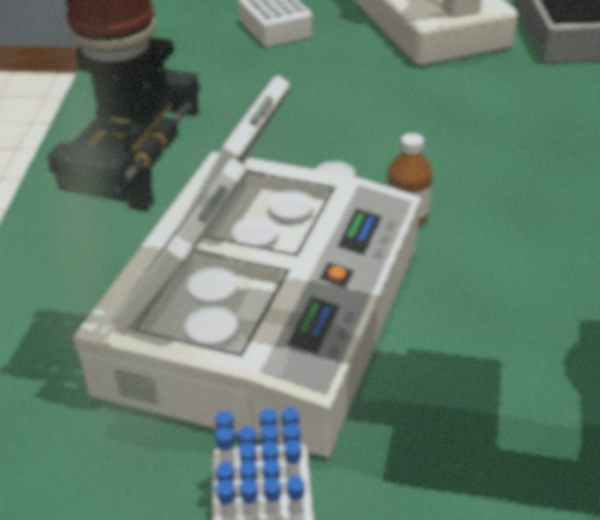

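The picture shows the shut fingers (crop pixel ~(140,200)) behind the left lid, with clear space. Now I start the arc.

Request:
{"op": "send_rows", "data": {
  "rows": [
    {"linear": [-0.008,0.002,-0.001],"dr": [0,0,0]},
    {"linear": [-0.017,0.004,-0.002],"dr": [0,0,0]},
    {"linear": [-0.025,0.007,-0.004],"dr": [0,0,0]},
    {"linear": [-0.033,0.009,-0.007],"dr": [0,0,0]},
    {"linear": [-0.042,0.011,-0.009],"dr": [0,0,0]},
    {"linear": [-0.05,0.013,-0.012],"dr": [0,0,0]},
    {"linear": [-0.057,0.015,-0.016],"dr": [0,0,0]},
    {"linear": [-0.065,0.017,-0.02],"dr": [0,0,0]}
  ]
}}

```text
clock: 3.48
tool_pos: [601.9, 14.6, 223.0]
ee_rot: [0.4, 3.112, -0.0]
wrist_force: [4.3, -1.5, 2.9]
finger_gap: 0.7
```

```bash
python3 - <<'E'
from p import *
rows(arc(.25,110),[arc(a,110) for a in (.21,.17,.14,.11,.085,.06,.035,.015)]+[arc(0,110),arc(-.01,110),arc(-.02,110)]+[arc(-.02,110)]*3)
E
```

```text
[[-0.003, 0.001, -0.006], [-0.005, 0.001, -0.013], [-0.007, 0.002, -0.018], [-0.008, 0.002, -0.023], [-0.01, 0.003, -0.027], [-0.011, 0.003, -0.032], [-0.012, 0.003, -0.036], [-0.012, 0.003, -0.039]]
[[-0.001, 0.0, -0.003], [-0.001, 0.0, -0.005], [-0.001, 0.001, -0.006], [-0.001, 0.001, -0.006], [-0.001, 0.001, -0.006], [-0.001, 0.001, -0.006]]
end cmd [535.4  32.4 126.7]
```

Contact at about 5 N, along the normal as expected. Continue.

Request:
{"op": "send_rows", "data": {
  "rows": [
    {"linear": [-0.007,0.002,-0.004],"dr": [0,0,0]},
    {"linear": [-0.015,0.004,-0.009],"dr": [0,0,0]},
    {"linear": [-0.022,0.006,-0.014],"dr": [0,0,0]},
    {"linear": [-0.028,0.007,-0.019],"dr": [0,0,0]},
    {"linear": [-0.035,0.009,-0.025],"dr": [0,0,0]},
    {"linear": [-0.041,0.011,-0.031],"dr": [0,0,0]},
    {"linear": [-0.047,0.012,-0.038],"dr": [0,0,0]},
    {"linear": [-0.052,0.014,-0.044],"dr": [0,0,0]}
  ]
}}

```text
clock: 4.15
tool_pos: [561.1, 25.4, 187.9]
ee_rot: [-0.4, -3.115, 0.0]
wrist_force: [2.7, -2.8, 1.6]
finger_gap: 0.6
```

Request:
{"op": "send_rows", "data": {
  "rows": [
    {"linear": [-0.006,0.001,-0.007],"dr": [0,0,0]},
    {"linear": [-0.01,0.002,-0.015],"dr": [0,0,0]},
    {"linear": [-0.015,0.003,-0.022],"dr": [0,0,0]},
    {"linear": [-0.019,0.004,-0.03],"dr": [0,0,0]},
    {"linear": [-0.023,0.005,-0.038],"dr": [0,0,0]}
  ]
}}

```text
clock: 4.57
tool_pos: [544.2, 29.6, 159.6]
ee_rot: [-0.4, -3.116, -0.001]
wrist_force: [2.2, 0.6, 2.4]
finger_gap: 0.3
```

Request:
{"op": "send_rows", "data": {
  "rows": [
    {"linear": [-0.003,0.001,-0.006],"dr": [0,0,0]},
    {"linear": [-0.005,0.001,-0.013],"dr": [0,0,0]},
    {"linear": [-0.007,0.002,-0.018],"dr": [0,0,0]},
    {"linear": [-0.008,0.002,-0.023],"dr": [0,0,0]},
    {"linear": [-0.01,0.003,-0.027],"dr": [0,0,0]},
    {"linear": [-0.011,0.003,-0.032],"dr": [0,0,0]},
    {"linear": [-0.012,0.003,-0.036],"dr": [0,0,0]},
    {"linear": [-0.012,0.003,-0.038],"dr": [0,0,0]}
  ]
}}

```text
clock: 5.23
tool_pos: [535.3, 31.7, 131.2]
ee_rot: [-0.4, -3.115, -0.001]
wrist_force: [-0.1, 2.4, 3.0]
finger_gap: 0.7
```

Request:
{"op": "send_rows", "data": {
  "rows": [
    {"linear": [0,0,-0.0015],"dr": [0,0,0]},
    {"linear": [0,0,-0.003],"dr": [0,0,0]},
    {"linear": [0,0,-0.004],"dr": [0,0,0]},
    {"linear": [0,0,-0.004],"dr": [0,0,0]}
  ]
}}

```text
clock: 5.57
tool_pos: [535.1, 31.6, 129.3]
ee_rot: [-0.4, -3.114, 0.0]
wrist_force: [-4.8, 1.9, 8.9]
finger_gap: 0.8
```

Request:
{"op": "send_rows", "data": {
  "rows": [
    {"linear": [0,0,-0.001],"dr": [0,0,0]},
    {"linear": [0,0,-0.002],"dr": [0,0,0]},
    {"linear": [0,0,-0.003],"dr": [0,0,0]},
    {"linear": [0,0,-0.003],"dr": [0,0,0]}
  ]
}}

```text
clock: 5.9
tool_pos: [535.1, 31.6, 129.2]
ee_rot: [-0.399, -3.115, 0.0]
wrist_force: [-12.1, 2.7, 23.7]
finger_gap: 0.6
```

```bash
python3 - <<'E'
from p import *
from rig import get_obs
o=get_obs();print(o['tool_pos'],o['wrist_force'])
p=o['tool_pos'];t=arc(1.38,-110)
print((t-p)/750, t)
print('arcR');rows(t,[arc(a,-110) for a in np.arange(1.33,.245,-.05)])
E
```

```text
[535.14212393  31.6101592  129.22576315] [-12.13294136   2.74046611  23.66885231]
[ 0.0928095  -0.32685356  0.14395543] [ 604.74924666 -213.53000798  237.1923389 ]
arcR
[[-0.009, 0.002, -0.0], [-0.017, 0.004, -0.001], [-0.025, 0.007, -0.002], [-0.034, 0.009, -0.004], [-0.042, 0.011, -0.006], [-0.05, 0.013, -0.008], [-0.058, 0.015, -0.011], [-0.066, 0.017, -0.014]]
[[-0.008, 0.002, -0.004], [-0.016, 0.004, -0.008], [-0.023, 0.006, -0.013], [-0.03, 0.008, -0.018], [-0.037, 0.01, -0.023], [-0.044, 0.012, -0.028], [-0.05, 0.013, -0.034], [-0.056, 0.015, -0.04]]
[[-0.006, 0.001, -0.007], [-0.011, 0.003, -0.014], [-0.016, 0.004, -0.021], [-0.021, 0.005, -0.028], [-0.025, 0.006, -0.036], [-0.029, 0.007, -0.044]]
end cmd [ 491.5 -184.3  163.7]
```

Request:
{"op": "send_rows", "data": {
  "rows": [
    {"linear": [0,0,0.02],"dr": [0,0,0]},
    {"linear": [0,0,0.07],"dr": [0,0,0]},
    {"linear": [0,0,0.12],"dr": [0,0,0]},
    {"linear": [0,0,0.17],"dr": [0,0,0]},
    {"linear": [0,0,0.22],"dr": [0,0,0]},
    {"linear": [0,0,0.27],"dr": [0,0,0]},
    {"linear": [0,0,0.3],"dr": [0,0,0]},
    {"linear": [0,0,0.3],"dr": [0,0,0]}
  ]
}}

```text
clock: 6.57
tool_pos: [537.8, 30.7, 358.0]
ee_rot: [0.4, 3.106, -0.001]
wrist_force: [-0.6, -0.9, -0.0]
finger_gap: 0.7
```

Request:
{"op": "send_rows", "data": {
  "rows": [
    {"linear": [0.013,-0.045,0],"dr": [0,0,0]},
    {"linear": [0.026,-0.09,0],"dr": [0,0,0]},
    {"linear": [0.039,-0.135,0],"dr": [0,0,0]},
    {"linear": [0.052,-0.18,0],"dr": [0,0,0]},
    {"linear": [0.065,-0.225,0],"dr": [0,0,0]},
    {"linear": [0.078,-0.27,0],"dr": [0,0,0]},
    {"linear": [0.093,-0.327,0],"dr": [0,0,0]},
    {"linear": [0.093,-0.327,0],"dr": [0,0,0]}
  ]
}}

```text
clock: 7.23
tool_pos: [604.9, -220.6, 348.0]
ee_rot: [-0.408, -3.111, 0.004]
wrist_force: [-0.5, 0.5, -0.6]
finger_gap: 0.4
```

```bash
python3 -c "
from p import *
from rig import get_obs
o=get_obs();print(o['tool_pos'],arc(1.38,-110)-o['tool_pos'],o['wrist_force'])"
```

```text
[ 604.89269105 -220.63044093  348.00896222] [  -0.14344438    7.10043295 -110.81662332] [-0.47007571  0.53014635 -0.64968405]
```

Request:
{"op": "send_rows", "data": {
  "rows": [
    {"linear": [0,0,-0.02],"dr": [0,0,0]},
    {"linear": [0,0,-0.06],"dr": [0,0,0]},
    {"linear": [0,0,-0.1],"dr": [0,0,0]},
    {"linear": [0,0,-0.14],"dr": [0,0,0]},
    {"linear": [0,0,-0.152],"dr": [0,0,0]},
    {"linear": [0,0,-0.152],"dr": [0,0,0]},
    {"linear": [0,0,-0.152],"dr": [0,0,0]}
  ]
}}

```text
clock: 7.82
tool_pos: [605.2, -213.7, 237.5]
ee_rot: [-0.4, -3.115, -0.0]
wrist_force: [-0.7, -0.6, 0.6]
finger_gap: 0.4
```

```bash
python3 -c "
from h import *
from p import arc
print(arc(1.38,-110)-get_obs()['tool_pos'],get_obs()['wrist_force'])
im,d=grab('side'); cv2.imwrite('pics/s2.png',cv2.resize(im[40:300,140:440,::-1],None,fx=2,fy=2))"
```

```text
[-0.48084757  0.2060555  -0.33381389] [-0.7361251  -0.59352934  0.59202976]
```

View pics/s2.png

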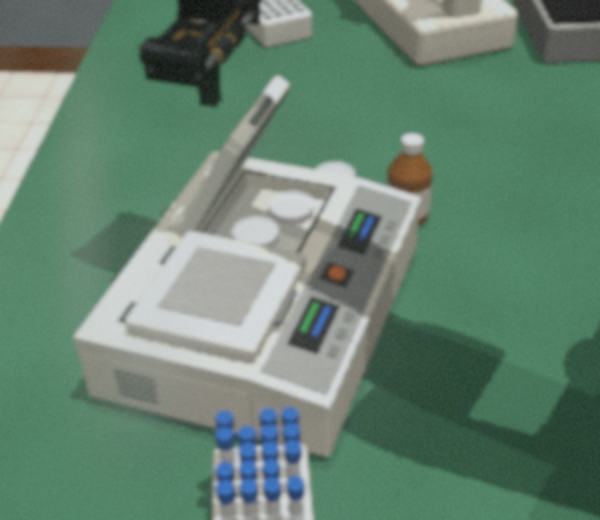

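The left lid (crop ~(215,290)) lies flat and shut. The fingers (210,90) are behind the right lid and clear of it.

Request:
{"op": "send_rows", "data": {
  "rows": [
    {"linear": [-0.009,0.002,0],"dr": [0,0,0]},
    {"linear": [-0.017,0.004,-0.001],"dr": [0,0,0]},
    {"linear": [-0.025,0.007,-0.002],"dr": [0,0,0]},
    {"linear": [-0.034,0.009,-0.004],"dr": [0,0,0]},
    {"linear": [-0.042,0.011,-0.006],"dr": [0,0,0]},
    {"linear": [-0.05,0.013,-0.008],"dr": [0,0,0]},
    {"linear": [-0.058,0.015,-0.011],"dr": [0,0,0]},
    {"linear": [-0.066,0.017,-0.014],"dr": [0,0,0]}
  ]
}}

```text
clock: 8.53
tool_pos: [556.9, -201.3, 227.9]
ee_rot: [0.4, 3.111, -0.001]
wrist_force: [6.0, -0.7, 0.7]
finger_gap: 0.6
```

Request:
{"op": "send_rows", "data": {
  "rows": [
    {"linear": [-0.008,0.002,-0.004],"dr": [0,0,0]},
    {"linear": [-0.016,0.004,-0.008],"dr": [0,0,0]},
    {"linear": [-0.023,0.006,-0.013],"dr": [0,0,0]},
    {"linear": [-0.03,0.008,-0.018],"dr": [0,0,0]},
    {"linear": [-0.037,0.01,-0.023],"dr": [0,0,0]},
    {"linear": [-0.044,0.012,-0.028],"dr": [0,0,0]},
    {"linear": [-0.05,0.013,-0.034],"dr": [0,0,0]},
    {"linear": [-0.056,0.015,-0.04],"dr": [0,0,0]}
  ]
}}

```text
clock: 9.2
tool_pos: [513.4, -189.8, 196.6]
ee_rot: [-0.4, -3.116, 0.0]
wrist_force: [3.4, -2.4, 1.5]
finger_gap: 0.2
```

Request:
{"op": "send_rows", "data": {
  "rows": [
    {"linear": [-0.006,0.001,-0.007],"dr": [0,0,0]},
    {"linear": [-0.011,0.003,-0.014],"dr": [0,0,0]},
    {"linear": [-0.016,0.004,-0.021],"dr": [0,0,0]},
    {"linear": [-0.021,0.005,-0.028],"dr": [0,0,0]},
    {"linear": [-0.025,0.006,-0.036],"dr": [0,0,0]},
    {"linear": [-0.029,0.007,-0.044],"dr": [0,0,0]}
  ]
}}

```text
clock: 9.7
tool_pos: [491.3, -184.2, 163.2]
ee_rot: [-0.4, -3.115, -0.001]
wrist_force: [-0.2, 2.0, 4.0]
finger_gap: 0.6
```

Request:
{"op": "send_rows", "data": {
  "rows": [
    {"linear": [-0.003,0.001,-0.007],"dr": [0,0,0]},
    {"linear": [-0.005,0.001,-0.014],"dr": [0,0,0]},
    {"linear": [-0.007,0.002,-0.021],"dr": [0,0,0]},
    {"linear": [-0.009,0.002,-0.027],"dr": [0,0,0]},
    {"linear": [-0.011,0.003,-0.032],"dr": [0,0,0]},
    {"linear": [-0.012,0.003,-0.036],"dr": [0,0,0]},
    {"linear": [-0.013,0.003,-0.04],"dr": [0,0,0]},
    {"linear": [-0.013,0.003,-0.043],"dr": [0,0,0]}
  ]
}}

```text
clock: 10.37
tool_pos: [482.0, -182.1, 131.3]
ee_rot: [-0.4, -3.115, -0.001]
wrist_force: [-2.9, 1.9, 4.1]
finger_gap: 0.6
```

Request:
{"op": "send_rows", "data": {
  "rows": [
    {"linear": [0,0,-0.0015],"dr": [0,0,0]},
    {"linear": [0,0,-0.003],"dr": [0,0,0]},
    {"linear": [0,0,-0.0045],"dr": [0,0,0]},
    {"linear": [0,0,-0.006],"dr": [0,0,0]},
    {"linear": [0,0,-0.006],"dr": [0,0,0]}
  ]
}}

```text
clock: 10.78
tool_pos: [482.3, -182.3, 129.2]
ee_rot: [-0.4, -3.115, 0.0]
wrist_force: [-9.7, 4.7, 18.5]
finger_gap: 0.5
```

```bash
python3 -c "
from p import *
from rig import get_obs
o=get_obs();print(o['tool_pos'],w(-95,0,104)-o['tool_pos'],o['wrist_force'])"
```

```text
[ 482.29501922 -182.29352673  129.24204105] [-41.7933699  125.25543176 -25.24204105] [-9.73204714  4.70185648 18.47321376]
```

Request:
{"op": "send_rows", "data": {
  "rows": [
    {"linear": [0,0,0.02],"dr": [0,0,0]},
    {"linear": [0,0,0.06],"dr": [0,0,0]},
    {"linear": [0,0,0.1],"dr": [0,0,0]},
    {"linear": [-0.015,0.04,0.1],"dr": [0,0,0]},
    {"linear": [-0.03,0.08,0.1],"dr": [0,0,0]},
    {"linear": [-0.045,0.12,0.1],"dr": [0,0,0]},
    {"linear": [-0.06,0.167,0.1],"dr": [0,0,0]},
    {"linear": [-0.06,0.167,0.1],"dr": [0,0,0]}
  ]
}}

```text
clock: 11.45
tool_pos: [436.1, -52.7, 201.8]
ee_rot: [-0.395, -3.116, -0.004]
wrist_force: [0.5, -1.2, 0.2]
finger_gap: 0.2
```

Request:
{"op": "send_rows", "data": {
  "rows": [
    {"linear": [0,0,0],"dr": [0,0,0]},
    {"linear": [0,0,0],"dr": [0,0,0]},
    {"linear": [0,0,-0.04],"dr": [0,0,0]},
    {"linear": [0,0,-0.08],"dr": [0,0,0]},
    {"linear": [0,0,-0.1],"dr": [0,0,0]},
    {"linear": [0,0,-0.1],"dr": [0,0,0]}
  ]
}}

```text
clock: 11.95
tool_pos: [435.0, -57.5, 123.3]
ee_rot: [-0.402, -3.109, -0.002]
wrist_force: [-1.0, 0.4, 0.4]
finger_gap: 0.8
```

```bash
python3 -c "
from h import *
from p import w
o=get_obs();print(o['tool_pos'],w(-95,0,104)-o['tool_pos'],o['wrist_force'])
im,d=grab('side'); cv2.imwrite('pics/s3.png',cv2.resize(im[60:280,180:400,::-1],None,fx=2.7,fy=2.7))"
```

```text
[435.03630274 -57.47409874 123.33037157] [  5.46534658   0.43600378 -19.33037157] [-1.0171146   0.35685166  0.39417805]
```

View pics/s3.png

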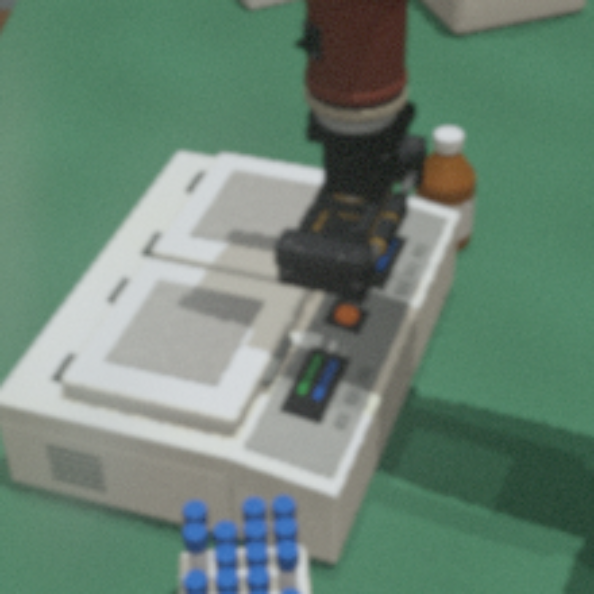

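Both lids lie shut. The fingertip (358,290) is just above and slightly in front of the key (347,315), so I press slowly.

Request:
{"op": "send_rows", "data": {
  "rows": [
    {"linear": [0.003,0,-0.006],"dr": [0,0,0]},
    {"linear": [0.003,0,-0.012],"dr": [0,0,0]},
    {"linear": [0.003,0,-0.018],"dr": [0,0,0]},
    {"linear": [0.003,0,-0.02],"dr": [0,0,0]},
    {"linear": [0.003,0,-0.022],"dr": [0,0,0]},
    {"linear": [0.003,0,-0.022],"dr": [0,0,0]}
  ]
}}

```text
clock: 12.5
tool_pos: [439.7, -57.0, 110.8]
ee_rot: [0.4, 3.116, -0.0]
wrist_force: [-0.7, -0.2, -0.2]
finger_gap: 0.5
```

Request:
{"op": "send_rows", "data": {
  "rows": [
    {"linear": [0,0,-0.0015],"dr": [0,0,0]},
    {"linear": [0,0,-0.003],"dr": [0,0,0]},
    {"linear": [0,0,-0.003],"dr": [0,0,0]}
  ]
}}

```text
clock: 12.75
tool_pos: [439.7, -57.0, 108.5]
ee_rot: [0.4, 3.116, -0.0]
wrist_force: [0.2, 0.7, 1.0]
finger_gap: 0.1
```

Request:
{"op": "send_rows", "data": {
  "rows": [
    {"linear": [-0.002,0,-0.001],"dr": [0,0,0]},
    {"linear": [-0.003,0.001,-0.002],"dr": [0,0,0]},
    {"linear": [-0.003,0.001,-0.003],"dr": [0,0,0]},
    {"linear": [-0.003,0.001,-0.003],"dr": [0,0,0]}
  ]
}}

```text
clock: 13.08
tool_pos: [437.4, -56.3, 106.3]
ee_rot: [0.4, 3.116, -0.0]
wrist_force: [-0.4, -0.6, -0.1]
finger_gap: 0.2
```

Request:
{"op": "send_rows", "data": {
  "rows": [
    {"linear": [0,0,-0.0015],"dr": [0,0,0]},
    {"linear": [0,0,-0.003],"dr": [0,0,0]},
    {"linear": [0,0,-0.003],"dr": [0,0,0]}
  ]
}}

```text
clock: 13.33
tool_pos: [437.7, -56.3, 104.1]
ee_rot: [0.4, 3.116, 0.0]
wrist_force: [-0.2, 1.1, 2.9]
finger_gap: 0.4
```

Request:
{"op": "send_rows", "data": {
  "rows": [
    {"linear": [0,0,-0.0015],"dr": [0,0,0]},
    {"linear": [0,0,-0.003],"dr": [0,0,0]},
    {"linear": [0,0,-0.003],"dr": [0,0,0]}
  ]
}}

```text
clock: 13.58
tool_pos: [437.9, -56.4, 102.5]
ee_rot: [0.4, 3.115, -0.0]
wrist_force: [-2.2, 1.3, 6.8]
finger_gap: 0.3
```

Request:
{"op": "send_rows", "data": {
  "rows": [
    {"linear": [0,0,-0.001],"dr": [0,0,0]},
    {"linear": [0,0,-0.002],"dr": [0,0,0]},
    {"linear": [0,0,-0.002],"dr": [0,0,0]}
  ]
}}

```text
clock: 13.83
tool_pos: [438.1, -56.5, 102.1]
ee_rot: [0.4, 3.115, -0.0]
wrist_force: [-5.7, 1.7, 16.2]
finger_gap: 0.3
```

The key has bottomed: travel stopped and the force rose to 16 N. I let go and retreat straight up.

Request:
{"op": "send_rows", "data": {
  "rows": [
    {"linear": [0,0,0.006],"dr": [0,0,0]},
    {"linear": [0,0,0.02],"dr": [0,0,0]},
    {"linear": [0,0,0.06],"dr": [0,0,0]},
    {"linear": [0,0,0.1],"dr": [0,0,0]},
    {"linear": [-0.04,0,0.14],"dr": [0,0,0]},
    {"linear": [-0.08,0,0.16],"dr": [0,0,0]},
    {"linear": [-0.1,0,0.16],"dr": [0,0,0]},
    {"linear": [-0.1,0,0.16],"dr": [0,0,0]}
  ]
}}

```text
clock: 14.5
tool_pos: [361.3, -56.5, 221.5]
ee_rot: [0.401, 3.114, -0.002]
wrist_force: [1.5, -0.4, -0.5]
finger_gap: 0.3
```

Request:
{"op": "send_rows", "data": {
  "rows": [
    {"linear": [0,0,0],"dr": [0,0,0]},
    {"linear": [0,0,0],"dr": [0,0,0]},
    {"linear": [0,0,0],"dr": [0,0,0]},
    {"linear": [0,0,0],"dr": [0,0,0]}
  ]
}}

```text
clock: 14.83
tool_pos: [362.7, -56.2, 219.7]
ee_rot: [-0.399, -3.115, -0.001]
wrist_force: [0.1, 0.0, -0.3]
finger_gap: 0.5
```

```bash
python3 -c "
from h import *
from p import C,R
z0=np.load('side.npz')
im,d=grab('side'); cv2.imwrite('pics/s4.png',im[...,::-1]); W=world('side',d).reshape(-1,3);Q=np.c_[(W[:,:2]-C)@R,W[:,2]]
for s in(1,-1):
  for xa,xb in((-50,-20),(40,80)):
    q=Q[(abs(Q[:,1]-s*92)<60)&(Q[:,0]>xa)&(Q[:,0]<xb)]; print(s,xa,len(q),np.median(q[:,2]))
print(get_obs()['wrist_force'],get_obs()['tool_pos'])"
```

```text
1 -50 468 130.56650171322798
1 40 566 131.0983505574872
-1 -50 333 130.57645528028092
-1 40 404 130.88614731196333
[0.17643814 0.59166625 0.24265747] [362.60643981 -56.20161744 219.66373257]
```

View pics/s4.png

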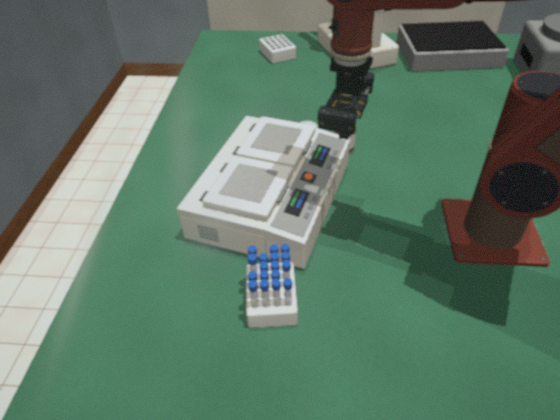

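The picture shows both lids flat (pixels ~(250,185) and (275,140)) and the rack unmoved. The arm is clear. Front and rear lid heights agree to within 0.5 mm.

```bash
python3 -c "
from rig import *
sign_off()"
```

```text
the job is handed in; nothing more can be done
```

I shut both lids, pressed the orange key fully and let it go, then handed the job in at about 15 s of the 58 s allowed.

- **Lids:** I pushed each one over from its outer face with the closed fingertips, using about 3 to 7 N during the swing. I then pressed each with about 20 to 25 N until it stopped on the deck, tip at z 129.2 mm where 129 was expected. In the last depth image, front and rear heights agree within 0.5 mm on both lids, about 130.6 to 131.1 mm, so both are flat. That is 1.5 to 2 mm above nominal, within the calibration error.
- **Key:** It stopped moving at about 16 N on the wrist after roughly 4 mm of travel, then I released it. I did not measure that it sprang back up; nothing is touching it.
- **Surroundings:** In the last picture the rack stands where it was. The gripper hid the bottle and dish stack in that view; the bottle was upright and in place just before the key press, and the arm met nothing there. The dishes are under the shut lids, so I could not check them, but the fingers never entered the chambers.
- **Arm:** It ended about 220 mm above the bench with wrist force under 1 N, touching nothing.

None of these checks failed or disagreed.

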